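# Pop the worn brush head off the scrubber and trap it on the chute

## Task

The teal spin scrubber lies on a sloping stand with a worn orange brush head on its nose. Press the yellow button on its grip with one finger so that the head pops off, and use the other finger to trap the head on the white chute before it slides down into the grey bin. Do not pinch or lift the head and leave everything else alone; finish holding still like that, one finger keeping the button down and the popped head resting against the other.

Things in the scene. Friction and masses are not known exactly. Their poses are not given: they have to be found in the camera images.
- stand: fixed stand: plywood base 290 x 210 x 15 mm, posts, and at its +x end an open grey flip-top bin 120 x 120 x 70 mm, its lid leaning away at the far end, up to 178 mm high. Origin on the work surface, 150 mm below the centre of the seated brush head. x (level) points the way the head slides, scrubber to bin; z up. Scrubber, button, head and chute lie in its x-z plane. It stands elsewhere, turned, each time.
- chute: sloping frame of scrubber and chute. Origin: centre of the seated head, 150 mm above the work surface; x points 12 degrees down-slope to the bin, y level, z square to the slope. Teal grip 38 mm thick, centre line at z = -20 mm, x = -26 to -234 mm; nose 48 mm across, x = -22 to -12 mm, top at z = +20. White slippery V chute: x = -20 to +120 mm, z = -43 (middle) to -22 mm (edges, 59 mm apart).
- head: worn orange brush head: disc 70 mm across, 20 mm thick, about 0.12 kg, on its rim in the V chute, faces square to the slope, bristles down-slope. Origin at its centre, x axis level. A spring plunger pushes it off once the button is about 4 mm in (10 mm, up to 0.3 m/s); it then slides by itself into the bin within a second unless blocked. Popped off: 8 mm or more from its seat; stop it before 95 mm.
- head_edge (a point): fixed point where the top front (bristle side) edge of the seated head is: 17 mm (level, down-slope) from the head's centre and 32 mm above it. A finger must come down at least some 10 mm down-slope of this point, in the middle of the chute, and reach below it, to leave the head room to pop and then stop it.
- release_top (a point): centre of the top of the yellow push button on the grip, 26 mm (along the slope) x 24 mm wide; it moves with the button. Unpressed it is 50 mm (level, up-slope) from head_edge and 16 mm lower, so with two level fingertips, one on the button and one beyond the head, the second reaches about 16 to 20 mm below the head's top edge. The head's back face is 26 mm down-slope of the button's centre.
- release (a joint): travel of the button into the grip, square to the slope, in m: 0 out, 0.006 fully in. Spring: 1.2 N to start, about 5 N fully in, plus up to 2 N of catch friction. It springs back when let go. Above 0.003 counts as kept down.
- spare_a: spare orange round brush head lying flat on the stand's base board, 62 mm across, 24 mm thick, beside the scrubber; leave alone. Origin at the centre of its underside.
- spare_b: the other spare orange brush head, same, on the other side; leave alone. Origin at the centre of its underside.
- squeegee: small squeegee lying flat, white handle 195 mm, teal and black blade 200 mm wide, up to 22 mm high; leave alone. Origin at the centre of its underside (middle of the handle, about).
- cleaner: blue bottle, 68 mm across, 190 mm high; leave alone. Origin at the centre of its underside.
- tub: white tub with green lid, 90 mm across, 100 mm high; leave alone. Origin at the centre of its underside.
- cup: grey plastic cup, 80 mm across, 100 mm high; leave alone. Origin at the centre of its underside.
- battery: black and teal battery pack, 75 x 60 x 58 mm; leave alone. Origin at the centre of its underside.
Mind the look-alikes: they are no part of the job. Leave any black or pink look-alike of the head alone.

How it is judged:
On the way, in this order (a step that is already met when the one before it is completed fails the run):
1. the scrubber's button is pressed in while the head is still on its nose (value of joint release above 0.003 m and x of head in the frame of chute below 0.008 m).
2. the popped head is stopped on the chute against a finger, the button kept down (x of head in the frame of chute between 0.008 and 0.095 m and y of head in the frame of chute between -0.012 and 0.012 m and z of head in the frame of chute between -0.012 and 0.012 m and contact force between the fingers and head above 0.03 N and linear speed of head below 0.03 m/s and value of joint release above 0.003 m), for 0.3 s.
At the end, for the whole second after the job is handed in: The head has popped off (8 to 95 mm down the chute from its seat), still sits in the chute within 12 mm of its line to the side and in height, rests (under 0.03 m/s) against a finger with over 0.03 N, and the button is kept down (over 3 mm of 6 mm) (all of step 2); the arm keeps its last pose, push and grip.
It fails at once if the head slides off the chute towards the bin (x of head in the frame of chute above 0.11 m).
It fails at once if the head is lifted or carried out of the chute (z of head in the frame of chute above 0.02 m).
It fails at once if a bystander (spare brush heads, squeegee, cleaner, tub, cup, battery) is pushed or lifted by over 20 mm (distance of any of spare_a, spare_b, squeegee, cleaner, tub, cup, battery from where it was at the start of the episode above 0.02 m).
It also fails if it takes over 40 s, if anything falls off the work surface, if the arm or the gripper's body presses on something with over 40 N, if the wrist force passes 120 N, or if a joint passes its speed limit or range.

## Robot

A 6-joint arm with a two-finger parallel gripper is mounted at the origin on the work surface. World frame = base frame: x ahead of the robot, y to its left, z up, the work surface at z = 0. Lengths are in m, angles in rad, forces in N, time in s.
With the tool pointing down it reaches from about 0.25 to 0.725 m from the base axis. Payload 4 kg.
Tool frame: the origin (TCP) lies on the centre line of the jaws, within the pads' length; the fingertips stand ahead of it and the grasp point (between the pads) lies 11 mm behind it (bot.tip_extent is the z of the fingertips in the tool frame, in m); z points along the fingers, y is the direction in which the jaws open and shut (so a half turn about z gives the same grasp; the last joint's range is limited). The gripper opens to 85 mm and grips with 20 to 120 N. Pads are 22 mm wide; open, the fingers measure 114 mm over their backs; the gripper's body (76 mm by 85 mm) begins 54 mm behind the grasp point. The pads swing forward as they close: fully open they stand 13 mm farther back than shut.
Start: joints at [-1.345, 0.241, 0.005, 1.335, 0, 1.571], TCP at [0.112, -0.487, 0.239] pointing down, gripper open.
Joint ranges: [-2.72, 2.72], [-1.05, 1.87], [-1.09, 1.28], [-1.99, 2.15], [-1.42, 1.44], [-3.14, 3.14]. Speed limits (rad/s): [2.79, 2.79, 3.14, 3.14, 3.14, 3.14].

## Interface

Orientations are given as a unit quaternion [x, y, z, w].
In Python, from workcell import bot gives the robot as it stands.
- The arm moves only by the shell command python3 -m jog 'ROWS'. ROWS is JSON, a list that holds one entry, the list of rows, each a list of 7 numbers: the shift along the world's x, y, z in m, then the turn, a rotation vector about the world's x, y, z in degrees, then the closure in counts, from 0 (fully open) to 255 (shut). In form: [[[tx, ty, tz, ax, ay, az, fingers], ...]]. A call has 1 to 10 rows; each row is the pose to reach, as a shift and turn from the pose commanded when the call began; what a row does not reach only later rows make up. A row lasts 1/12 s, in which the tool goes at most 41.7 mm and 7.16 degrees, less where a joint would pass 70% of its speed; a pose out of reach is approached as far as the arm can. A call with a gripper value outside its range is refused whole. The fingers move at their own pace and stop on an object; the grip force is fixed at half the most. Time passes only in rows, so rows that repeat a pose let the fingers close. It gives the time, the measured TCP pose, the force and the opening at its end, in the units of the state.
- bot.get_obs(): the state, without advancing time (a new reading comes with each control period).
- bot.camera(name): name is "scene" or "top" or "wrist"; returns the picture (384x512x3 uint8, blue, green, red); there is no depth.
- bot.camera_model(name): a dict with "K" (3x3 intrinsics, pixels), "T" (4x4, takes a point from camera to world coordinates). Camera axes: x right, y down, z forward; pixel columns grow to the right and rows downward; lengths in m; the calibration is good to about 2 mm. A picture is of the moment at which its call begins: read the wrist's pose just before it. camera_model takes no time and is no camera call; for the wrist camera it gives the pose at the moment of the call.
- bot.job_done(): hands the job in, once; it reports no verdict.
The state is a dict: "clock": time; "joint_pos": joint angles; "joint_vel": joint speeds; "tau": joint torques, N m; "eef_pos": TCP position; "tool_rot": TCP orientation; "ft_force": force on the tool from outside, world axes, zero at the start; "ft_torque": the same for the moment, N m; "grip_width": finger opening in m.
Only numpy, scipy, OpenCV 4.12 (cv2) and the standard library are available. Lean on these libraries where they do the work, as an engineer would, in place of code of your own. Each camera call takes 0.05 s, during which the arm holds its last target. There are 200 camera calls.

## Working session

There is one attempt and no reset: what is moved stays moved. The work goes in short steps, Python scripts to look and compute and a shell command to move; the robot and the scene stay as the last step left them, time stands still between calls to the robot, and variables do not carry over. Pictures are saved under pics/ and viewed, about 8 in all and at most 12, crops included, and the job is handed in when it is done.

```bash
mkdir -p pics
python3 - <<'E'
from workcell import bot
import cv2,numpy as np
print(bot.get_obs(), bot.tip_extent)
for n in("scene","top"):
    im=bot.camera(n); cv2.imwrite(f"pics/{n}0.png",im); m=bot.camera_model(n); print(n,np.round(m["K"],1).tolist(),np.round(m["T"],3).tolist())
a=cv2.imread("pics/scene0.png");b=cv2.imread("pics/top0.png")
cv2.imwrite("pics/both.png",cv2.resize(np.vstack([a,b]),None,fx=.78,fy=.78))
E
```

```text
{'clock': 0.0, 'joint_pos': array([-1.34501541e+00,  2.41387414e-01,  3.68141412e-03,  1.33519398e+00,
       -2.15838658e-05,  1.57076230e+00]), 'joint_vel': array([-3.58898422e-04, -1.62683045e-05,  1.07819660e-03, -2.33016518e-04,
       -8.37050975e-04, -2.83628091e-04]), 'tau': array([ 5.63033718e-04, -3.72319543e+01,  2.52408367e+01,  1.69806270e-02,
        1.01362039e-04,  3.87803070e-06]), 'eef_pos': array([ 0.11178565, -0.48669344,  0.23840937]), 'tool_rot': array([ 9.93632169e-01,  1.12667683e-01, -1.29194380e-04, -1.04391582e-03]), 'ft_force': array([-0.75278073, -0.67996668, -0.42558859]), 'ft_torque': array([ 0.00758138,  0.05793451, -0.00865914]), 'grip_width': 0.08507574565626032} 0.008
scene [[497.8, 0.0, 257.6], [0.0, 497.8, 191.1], [0.0, 0.0, 1.0]] [[0.882, 0.27, -0.385, 1.261], [0.47, -0.508, 0.722, -1.266], [-0.001, -0.818, -0.575, 1.164], [0.0, 0.0, 0.0, 1.0]]
top [[445.7, 0.0, 258.0], [0.0, 445.7, 191.8], [0.0, 0.0, 1.0]] [[0.014, -0.981, 0.193, 0.315], [-1.0, -0.011, 0.014, 0.015], [-0.011, -0.193, -0.981, 1.381], [0.0, 0.0, 0.0, 1.0]]
```

View pics/both.png

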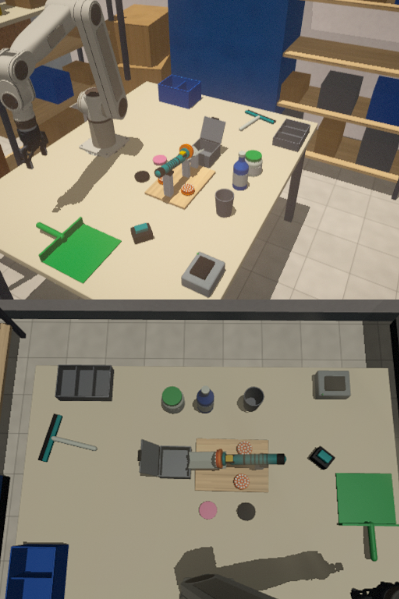

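The stand is in the middle, running roughly along world y, with the bin towards +y. The head sits around (281,204) in the top image. There are pink and black look-alike discs nearby, and two orange spares on the board. Next, enlarged crops to confirm the target.

Run:
```python
import cv2,numpy as np
a=cv2.imread("pics/scene0.png")[140:270,180:310];b=cv2.imread("pics/top0.png")[165:245,170:380]
cv2.imwrite("pics/c1.png",np.vstack([cv2.resize(b,(788,300),interpolation=2),cv2.copyMakeBorder(cv2.resize(a,(300,300),interpolation=2),0,0,0,488,0)]))
for n,o in(("scene0",(180,140,310,270)),("top0",(170,165,380,245))):
    im=cv2.imread(f"pics/{n}.png"); h=cv2.cvtColor(im,cv2.COLOR_BGR2HSV)
    for nm,lo,hi in(("orange",(5,150,90),(17,255,255)),("yellow",(20,140,100),(33,255,255)),("teal",(80,100,30),(100,255,255))):
        m=cv2.inRange(h,lo,hi); k=np.zeros_like(m); k[o[1]:o[3],o[0]:o[2]]=1; m*=k
        q,_,s,c=cv2.connectedComponentsWithStats(m)
        for i in range(1,q):
            if s[i,4]>8: print(n,nm,s[i].tolist(),c[i].round(1))
```

```text
scene0 orange [230, 185, 18, 18, 126] [240.7 191.3]
scene0 orange [202, 229, 7, 8, 27] [205.2 232.8]
scene0 orange [232, 242, 18, 9, 94] [240.6 246.4]
scene0 yellow [230, 193, 8, 7, 38] [233.6 195.7]
scene0 teal [234, 190, 8, 8, 20] [238.5 192.9]
scene0 teal [227, 199, 8, 7, 34] [230.5 201.5]
scene0 teal [223, 203, 6, 5, 15] [225.5 204.6]
scene0 teal [207, 205, 18, 12, 70] [215.1 211.2]
scene0 teal [200, 219, 5, 5, 20] [202.1 220.9]
top0 orange [277, 192, 8, 24, 163] [280.4 203.6]
top0 yellow [289, 199, 10, 9, 75] [293.3 203.2]
top0 teal [285, 197, 4, 14, 39] [286.2 203.1]
top0 teal [344, 199, 11, 12, 114] [349.5 203.8]
top0 teal [364, 201, 3, 8, 12] [364.9 204. ]
top0 teal [299, 202, 3, 5, 11] [299.7 204.3]
```

View pics/c1.png

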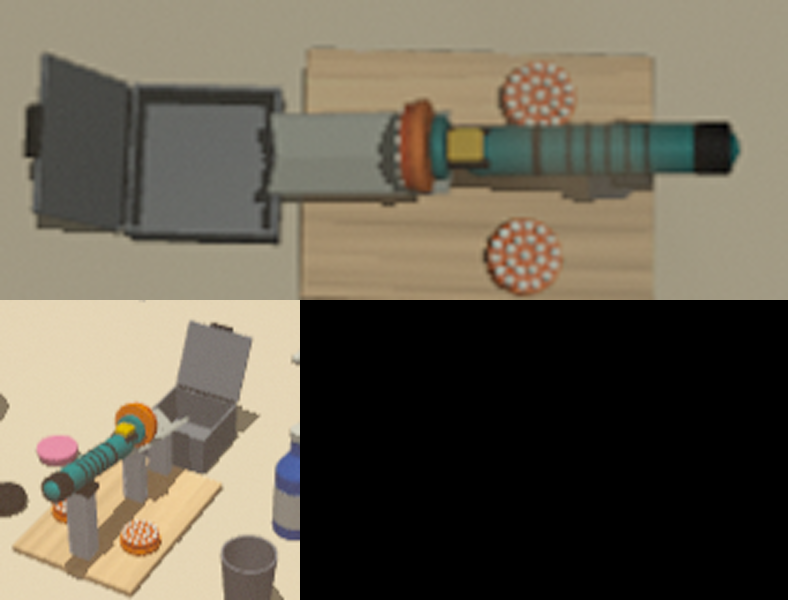

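The target is the orange disc on edge at the teal nose, at top pixel (280,204), with the yellow button at (293,203) right behind it. The other candidates are spares lying flat on the board with bristles up, at about (314,190) and (310,233), and the pink and black discs off the stand. Only the disc on the nose fits. Now its pose.

```bash
cat > h.py <<'E'
from workcell import bot
import cv2,numpy as np
def ray(m,u,v):
    d=np.linalg.inv(m["K"])@[u,v,1.]; T=np.array(m["T"]); return T[:3,3],T[:3,:3]@d
def hit(m,uv,z):
    o,d=ray(m,*uv); return o+d*(z-o[2])/d[2]
def proj(m,P):
    T=np.array(m["T"]); c=T[:3,:3].T@(np.asarray(P)-T[:3,3]); p=np.array(m["K"])@c; return p[:2]/p[2]
def tri(m1,a,m2,b):
    o,d=ray(m1,*a);p,e=ray(m2,*b); s=np.linalg.lstsq(np.c_[d,-e],p-o,rcond=None)[0]
    return (o+d*s[0]+p+e*s[1])/2, np.linalg.norm(o+d*s[0]-p-e*s[1])
E
python3 - <<'E'
from h import *
t=bot.camera_model("top");s=bot.camera_model("scene")
print("button plane",hit(t,(293.3,203.2),.166),"tri",tri(t,(293.3,203.2),s,(233.6,195.7)))
b=hit(t,(293.3,203.2),.166)
for uv,z in(((280.4,203.6),.18),((349.5,203.8),.19),((364.9,204),.175)):
    p=hit(t,uv,z); print(p, np.degrees(np.arctan2(*(b-p)[1::-1])))
h=cv2.cvtColor(cv2.imread("pics/top0.png"),cv2.COLOR_BGR2HSV)
m=cv2.inRange(h,(8,60,120),(20,160,255)); m[:170]=0;m[260:]=0;m[:,:240]=0;m[:,360:]=0
c=max(cv2.findContours(m,0,1)[0],key=cv2.contourArea)
bp=cv2.boxPoints(cv2.minAreaRect(c)); w=np.array([hit(t,p,.015) for p in bp]); print(w.round(4).tolist(),[np.linalg.norm(w[i]-w[i-1]).round(3) for i in range(4)],np.degrees([np.arctan2(*(w[i]-w[i-1])[1::-1]) for i in range(4)]))
E
```

```text
button plane [ 0.52290698 -0.06597972  0.166     ] tri (array([ 0.52485402, -0.06624247,  0.15729697]), np.float64(0.001106110689241384))
[ 0.51899398 -0.02985523  0.18      ] -83.81782060052379
[ 0.5189129  -0.21612908  0.19      ] 88.47624733839649
[ 0.52141603 -0.26105076  0.175     ] 89.56208980172491
[[0.4179, 0.058, 0.015], [0.5137, 0.0574, 0.015], [0.5105, -0.2343, 0.015], [0.4151, -0.2298, 0.015]] [np.float64(0.288), np.float64(0.096), np.float64(0.292), np.float64(0.096)] [ 89.42973803  -0.31953101 -90.63328252 177.34236531]
```

```bash
cat >> h.py <<'E'
from scipy.spatial.transform import Rotation as Ro
S,C=np.sin(np.radians(12)),np.cos(np.radians(12))
def chute(but,yaw):
    d=np.array([np.cos(yaw),np.sin(yaw),0]);z=np.array([0,0,1.])
    O=np.array([but[0],but[1],0])+.033*d; O[2]=.150
    cx=C*d-S*z; cz=S*d+C*z
    return O,np.c_[cx,np.cross(cz,cx),cz]
def delta(O,A,c):   # shift/turn for TCP at chute coords c
    o=bot.get_obs(); tgt=np.c_[A@[0,-1,0],A@[-1,0,0],A@[0,0,-1]]
    assert np.linalg.det(tgt)>0
    r=Ro.from_quat(o["tool_rot"])
    return (O+A@c-o["eef_pos"]).round(4),(Ro.from_matrix(tgt)*r.inv()).as_rotvec(degrees=True).round(2)
E
python3 - <<'E'
from h import *
O,A=chute([.523,-.066],np.radians(89.4)); print(O,delta(O,A,[.006,0,.105]))
E
```

```text
[ 0.52334557 -0.03300181  0.15      ] (array([0.4118, 0.4815, 0.013 ]), array([-12.07,  -1.3 , -13.49]))
```

```bash
python3 -m jog '[[[0,0,0.04,0,0,0,38],[0,0,0.08,0,0,0,38],[0.027,0.031,0.1,-1.5,-0.2,-1.7,38],[0.054,0.062,0.1,-3,-0.3,-3.4,38],[0.081,0.093,0.1,-4.5,-0.5,-5.1,38],[0.108,0.124,0.1,-6,-0.7,-6.8,38],[0.135,0.155,0.1,-7.5,-0.8,-8.5,38],[0.162,0.186,0.1,-9,-1,-10.2,38],[0.189,0.217,0.1,-10.5,-1.1,-11.9,38],[0.216,0.248,0.1,-12,-1.3,-13.5,38]]]'
python3 -m jog '[[[0.027,0.031,0,0,0,0,38],[0.054,0.062,0,0,0,0,38],[0.081,0.093,0,0,0,0,38],[0.108,0.124,0,0,0,0,38],[0.135,0.155,0,0,0,0,38],[0.162,0.186,0,0,0,0,38],[0.189,0.217,0,0,0,0,38],[0.196,0.233,0,0,0,0,38],[0.196,0.233,0,0,0,0,38]]]'
python3 - <<'E'
from h import *
O,A=chute([.523,-.066],np.radians(89.4)); print(delta(O,A,[.006,0,.105]),bot.get_obs()["grip_width"])
m=bot.camera_model("wrist");im=bot.camera("wrist");cv2.imwrite("pics/w1.png",im)
print(np.round(m["T"],3).tolist(), np.round(m["K"],0).tolist(), proj(m,O+A@[-.0356,0,.0088]))
E
```

```text
clock: 0.93
eef_pos: [0.3284, -0.2375, 0.3394]
tool_rot: [0.994, -0.006, -0.0, 0.106]
ft_force: [0.8, -0.0, 0.5]
grip_width: 0.0729
clock: 1.68
eef_pos: [0.5269, -0.035, 0.3374]
tool_rot: [0.996, 0.019, 0.001, 0.092]
ft_force: [-0.1, -0.8, -0.2]
grip_width: 0.073
(array([-0.0033,  0.0297, -0.086 ]), array([-1.39, -0.16, -2.76])) 0.07295662676288825
[[0.039, -0.962, -0.271, 0.597], [-0.982, 0.014, -0.189, -0.008], [0.186, 0.274, -0.944, 0.47], [0.0, 0.0, 0.0, 1.0]] [[334.0, 0.0, 258.0], [0.0, 334.0, 189.0], [0.0, 0.0, 1.0]] [255.15638012 175.46648664]
```

View pics/w1.png

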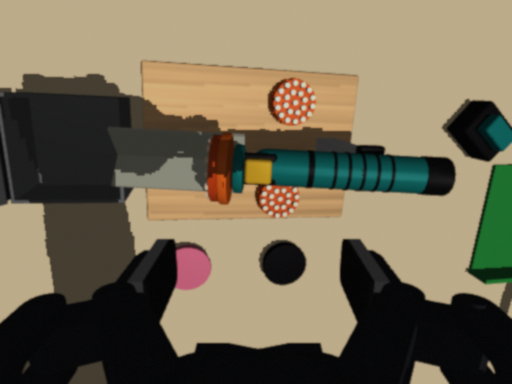

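The wrist view shows the head at (222,168), the button at (259,171), and the grip running to (440,175). I'll let the arm settle and measure again.

```bash
python3 -m jog '[[[-0.003,0.03,-0.02,-1.4,-0.2,-2.8,38],[-0.003,0.03,-0.02,-1.4,-0.2,-2.8,38],[-0.003,0.03,-0.02,-1.4,-0.2,-2.8,38],[-0.003,0.03,-0.02,-1.4,-0.2,-2.8,38]]]'
cat > meas.py <<'E'
from h import *
import sys
m=bot.camera_model("wrist");im=bot.camera("wrist");cv2.imwrite(sys.argv[1],im)
h=cv2.cvtColor(im,cv2.COLOR_BGR2HSV)
def comp(lo,hi,k=3):
    q,l,s,c=cv2.connectedComponentsWithStats(cv2.inRange(h,lo,hi)); 
    return [(s[i].tolist(),c[i].round(1)) for i in np.argsort(-s[:,4]) if i>0][:k]
Y=comp((20,140,60),(33,255,255),2);print("yel",Y); print("or",comp((3,170,60),(17,255,255))); 
tm=cv2.inRange(h,(80,100,30),(100,255,255)); tc=comp((80,100,30),(100,255,255),8);print("teal",tc)
x,y,w,hh,_=Y[0][0]; b=hit(m,(x+w/2-.5,y+hh/2-.5),.166); bc=hit(m,Y[0][1],.166); print("button",b,bc)
# grip midline by edge centres per column
cols=[];zs=[]
for (s,c) in tc:
    if s[0]>x+w and s[4]>80:
        u=s[0]+s[2]/2-.5; v=s[1]+s[3]/2-.5
        p=hit(m,(u,v),.17)
        z=.150-.020*C+S*np.linalg.norm(p[:2]-b[:2])*1.0+.035*S; p=hit(m,(u,v),z)
        print(p.round(4),"yaw",np.degrees(np.arctan2(*(b-p)[1::-1])).round(2)); cols.append(p)
cols=np.array(cols)
if len(cols)>2:
    k=np.polyfit(cols[:,1],cols[:,0],1);print("grip line yaw",90-np.degrees(np.arctan(k[0])),"x at button y",np.polyval(k,b[1]))
E
python3 meas.py pics/w2.png; python3 -c "
from h import *
O,A=chute([.523,-.066],np.radians(89.4)); print(delta(O,A,[.006,0,.105]))"
```

```text
clock: 2.07
eef_pos: [0.5226, -0.0393, 0.32]
tool_rot: [0.996, 0.015, 0.003, 0.093]
ft_force: [-0.5, 0.3, 0.2]
grip_width: 0.0727
yel [([242, 158, 30, 28, 745], array([256.9, 171.7]))]
or [([203, 131, 28, 76, 1584], array([215.6, 169.1])), ([268, 74, 49, 50, 857], array([288.9,  98.3])), ([255, 186, 42, 33, 428], array([272.1, 200.3]))]
teal [([259, 148, 53, 39, 1442], array([290.8, 166.8])), ([397, 155, 42, 38, 1318], array([418.3, 173.6])), ([314, 150, 25, 39, 820], array([326.6, 168.9])), ([352, 152, 18, 38, 488], array([361.3, 171. ])), ([338, 151, 16, 39, 486], array([346.1, 170. ])), ([367, 153, 18, 38, 486], array([376.5, 171.7])), ([382, 153, 18, 39, 479], array([391.7, 172.7])), ([229, 144, 13, 50, 472], array([235. , 170.2]))]
button [ 0.52710169 -0.0681491   0.166     ] [ 0.52691427 -0.06851903  0.166     ]
[ 0.5244 -0.2267  0.1708] yaw 89.02
[ 0.5254 -0.1402  0.151 ] yaw 88.68
[ 0.5252 -0.1731  0.1582] yaw 88.94
[ 0.5251 -0.1588  0.1551] yaw 88.75
[ 0.5247 -0.1873  0.1614] yaw 88.86
[ 0.5248 -0.2014  0.1647] yaw 89.01
grip line yaw 89.32579296002916 x at button y 0.5262710174642276
(array([ 0.0007,  0.0339, -0.0689]), array([-1.34,  0.2 , -2.36]))
```

```bash
python3 -c "
from h import *
o=bot.get_obs();print(o['joint_pos'].round(3),o['eef_pos'],Ro.from_quat(o['tool_rot']).as_matrix().round(3))"
python3 -m jog '[[[0,0.03,0,0,0,0,38],[0,0.03,0,0,0,0,38],[0,0.03,0,0,0,0,38]]]'
python3 -c "
from h import *
o=bot.get_obs();print(o['joint_pos'].round(3),o['eef_pos'])"
```

```text
[ 0.03   0.264  0.231  1.534 -0.186  3.141] [ 0.52296407 -0.03916867  0.32037209] [[ 1.     0.029  0.009]
 [ 0.031 -0.982 -0.185]
 [ 0.004  0.185 -0.983]]
clock: 2.37
eef_pos: [0.5242, -0.0231, 0.3199]
tool_rot: [0.996, 0.027, 0.004, 0.087]
ft_force: [-0.2, -0.8, -0.4]
grip_width: 0.0726
[ 0.054  0.265  0.234  1.535 -0.174  3.141] [ 0.52422522 -0.02306083  0.31990338]
```

Joint 6 is at its limit, so I'll use the equivalent half-turned grasp.

```bash
sed -i 's/A@\[0,-1,0\],A@\[-1,0,0\]/A@[0,1,0],A@[1,0,0]/' h.py
python3 -m jog '[[[0,0,0,0,1.5,6.8,38],[0,0,0,0,2.9,13.7,38],[0,0,0,0,4.4,20.5,38],[0,0,0,0,5.8,27.4,38],[0,0,0,0,7.3,34.2,38],[0,0,0,0,8.7,41.1,38],[0,0,0,0,10.2,47.9,38],[0,0,0,0,11.6,54.8,38],[0,0,0,0,13.1,61.6,38],[0,0,0,0,14.6,68.5,38]]]' | tail -1
python3 -c "
from h import *
O,A=chute([.5265,-.068],np.radians(89.1)); print(delta(O,A,[.006,0,.14]),bot.get_obs()['joint_pos'].round(2))"
```

```text
grip_width: 0.0728
(array([ 0.0035,  0.0236, -0.0338]), array([  0.87,  19.79, 103.88])) [ 0.06  0.3   0.28  1.59 -0.19  1.93]
```

```bash
python3 -m jog '[[[0,0.003,0,0,1.3,6.9,38],[0,0.006,0,0.1,2.6,13.8,38],[0,0.009,0,0.2,3.9,20.7,38],[0,0.012,0,0.2,5.3,27.7,38],[0,0.016,0,0.3,6.6,34.6,38],[0,0.019,0,0.4,7.9,41.5,38],[0.002,0.022,0,0.4,9.2,48.5,38],[0.003,0.023,0,0.5,10.6,55.4,38],[0.003,0.023,0,0.5,11.9,62.3,38],[0.003,0.023,0,0.6,13.2,69.2,38]]]' | tail -1
python3 -m jog '[[[0,0,-0.01,0,1.3,6.9,38],[0,0,-0.02,0.1,2.6,13.8,38],[0,0,-0.03,0.2,3.9,20.7,38],[0,0,-0.034,0.2,5.3,27.7,38],[0,0,-0.034,0.3,6.6,34.6,38],[0,0,-0.034,0.3,6.6,34.6,38],[0,0,-0.034,0.3,6.6,34.6,38]]]' | tail -1
python3 meas.py pics/w3.png
python3 -c "
from h import *
O,A=chute([.5265,-.068],np.radians(89.1)); print(delta(O,A,[.006,0,.14]),bot.get_obs()['joint_pos'].round(2))"
```

```text
grip_width: 0.0727
grip_width: 0.0727
yel [([195, 167, 31, 29, 879], array([210. , 180.9]))]
or [([241, 139, 24, 82, 1608], array([251.6, 177.4])), ([175, 70, 53, 53, 1089], array([204.5,  95.9])), ([176, 195, 47, 28, 468], array([201.5, 206.7]))]
teal [([153, 154, 63, 42, 1681], array([175.2, 173.4])), ([16, 157, 46, 41, 1495], array([ 37.6, 176.4])), ([123, 155, 28, 41, 929], array([136.4, 174.8])), ([226, 152, 14, 54, 632], array([232.7, 177.9])), ([107, 155, 19, 41, 559], array([115.2, 175.3])), ([74, 156, 20, 41, 546], array([ 82.6, 175.9])), ([90, 156, 20, 41, 546], array([ 98.9, 175.8])), ([57, 156, 21, 41, 544], array([ 66.2, 176.3]))]
button [ 0.52546487 -0.06779732  0.166     ] [ 0.52537981 -0.06779157  0.166     ]
(array([0.0004, 0.0006, 0.0001]), array([0.02, 0.11, 0.58])) [ 0.11  0.3   0.18  1.49 -0.21  0.14]
```

View pics/w3.png

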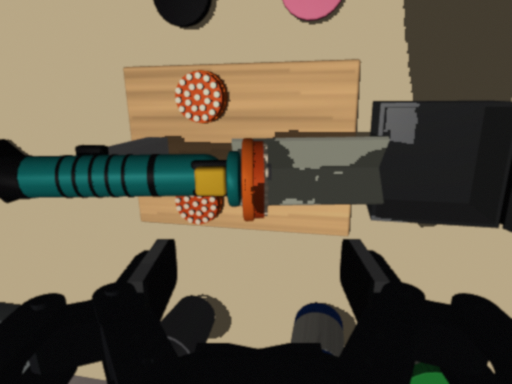

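```bash
python3 -m jog '[[[0,-0.006,-0.029,0,0.1,0.6,38],[0,-0.0125,-0.059,0,0.1,0.6,38],[0,-0.019,-0.088,0,0.1,0.6,38],[0,-0.0229,-0.1076,0,0.1,0.6,38],[0,-0.0229,-0.1076,0,0.1,0.6,38],[0,-0.0229,-0.1076,0,0.1,0.6,38]]]'
python3 - <<'E'
from h import *
O,A=chute([.526,-.068],np.radians(89.1)); print(delta(O,A,[.006,0,.03]))
for n,o in(("scene",(190,130,290,230)),("wrist",(100,100,420,320))):
    im=bot.camera(n); cv2.imwrite(f"pics/{n}2.png",im); c=im[o[1]:o[3],o[0]:o[2]]
    cv2.imwrite(f"pics/{n}2c.png",cv2.resize(c,None,fx=400/c.shape[0],fy=400/c.shape[0],interpolation=2))
a,b=cv2.imread("pics/scene2c.png"),cv2.imread("pics/wrist2c.png"); cv2.imwrite("pics/d2.png",cv2.resize(np.hstack([a,b]),None,fx=.8,fy=.8))
E
```

```text
clock: 5.17
eef_pos: [0.5264, -0.0237, 0.1772]
tool_rot: [0.007, 0.994, -0.105, -0.002]
ft_force: [0.2, 0.5, 0.1]
grip_width: 0.0723
(array([0.0003, 0.0008, 0.0009]), array([ 0.03, -0.17, -0.07]))
```

View pics/d2.png

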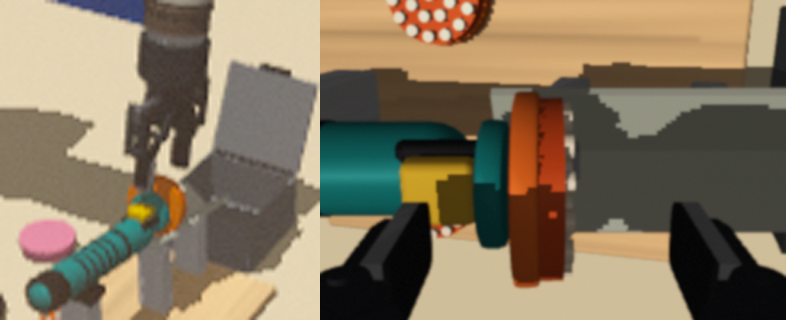

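The left finger is over the button's column, with its inner tip corner at about crop (425,205), and the right finger is well past the head at (680,205). I'll check this against the projected tip model.

Run:
```python
from h import *
O,A=chute([.526,-.068],np.radians(89.1)); m=bot.camera_model("wrist")
f=lambda p:((proj(m,p)-[100,100])*1.4545+[320,0]).round(0)
o=bot.get_obs();R=Ro.from_quat(o["tool_rot"]).as_matrix()
for z in(-.005,.0,.008):
    print(z,[f(o["eef_pos"]+R@[sx,-.036,z]) for sx in(-.011,.011)],[f(o["eef_pos"]+R@[sx,.036,z]) for sx in(-.011,.011)])
print("button corners",[f(O+A@[x,y,.0088]) for x in(-.049,-.023) for y in(-.012,.012)])
```

```text
-0.005 [array([435., 266.]), array([430., 200.])] [array([672., 267.]), array([678., 200.])]
0.0 [array([438., 258.]), array([434., 193.])] [array([668., 258.]), array([673., 193.])]
0.008 [array([444., 245.]), array([440., 182.])] [array([663., 245.]), array([667., 183.])]
button corners [array([401., 223.]), array([395., 159.]), array([473., 223.]), array([471., 159.])]
```

The observed tip corners sit about 6 mm behind the TCP, so contact should come at TCP chute z of about 3 mm. Descend, then creep.

```bash
python3 -m jog '[[[0,-0.001,-0.007,0,0,0,38],[0,-0.0025,-0.0147,0,0,0,38],[0,-0.0042,-0.0225,0,0,0,38],[0,-0.0042,-0.0225,0,0,0,38],[0,-0.0042,-0.0225,0,0,0,38]]]'
python3 - <<'E'
from h import *
O,A=chute([.526,-.068],np.radians(89.1)); o=bot.get_obs(); print(A.T@(o["eef_pos"]-O))
im=bot.camera("wrist"); cv2.imwrite("pics/w4.png",cv2.resize(im[100:320,80:440],None,fx=2,fy=2))
E
```

```text
clock: 5.68
eef_pos: [0.5268, -0.0278, 0.1547]
tool_rot: [0.006, 0.994, -0.105, -0.001]
ft_force: [0.3, -0.6, 1.3]
grip_width: 0.0727
[ 0.00608848 -0.00017026  0.00614744]
```

View pics/w4.png

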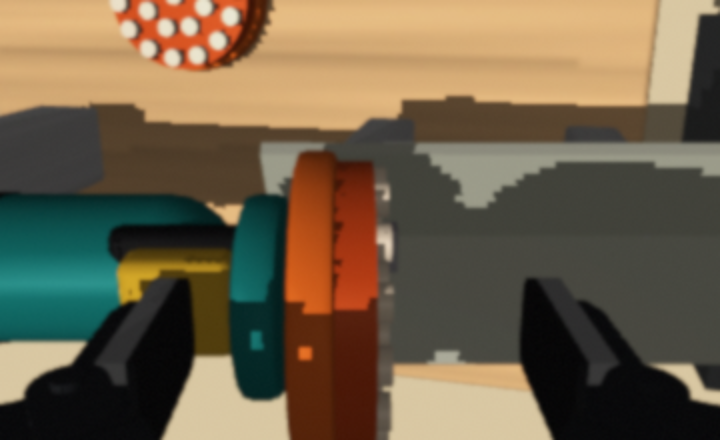

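The left finger tip is just above the button (crop about (165,285)), clear of the nose at (235). The right finger (530,285) is about 30 mm past the head face. Now press.

```bash
python3 -m jog '[[[0,-0.0003,-0.0015,0,0,0,38],[0,-0.0006,-0.003,0,0,0,38],[0,-0.0009,-0.0045,0,0,0,38],[0,-0.0009,-0.0045,0,0,0,38],[0,-0.0009,-0.0045,0,0,0,38]]]'
```

```text
clock: 6.15
eef_pos: [0.5269, -0.0286, 0.1513]
tool_rot: [0.006, 0.994, -0.105, -0.001]
ft_force: [-2.1, 1.4, 6.8]
grip_width: 0.0725
```

```bash
python3 -m jog '[[[0,-0.0003,-0.0015,0,0,0,38],[0,-0.0003,-0.0015,0,0,0,38],[0,-0.0003,-0.0015,0,0,0,38]]]'
```

```text
clock: 6.4
eef_pos: [0.527, -0.0287, 0.151]
tool_rot: [0.006, 0.994, -0.105, -0.0]
ft_force: [-4.7, 2.6, 12.6]
grip_width: 0.0723
```

Run:
```python
from h import *
O,A=chute([.526,-.068],np.radians(89.1)); o=bot.get_obs(); print(A.T@(o["eef_pos"]-O),o["ft_torque"],A.T@o["ft_force"])
w=bot.camera("wrist")[100:320,80:440]; s=bot.camera("scene")[150:230,190:280]; t=bot.camera("top")[170:240,240:330]
cv2.imwrite("pics/w5.png",np.vstack([cv2.resize(w,(540,330)),np.hstack([cv2.resize(s,(270,240)),cv2.resize(t,(270,240))])]))
```

```text
[ 0.00596119 -0.00041668  0.00228605] [-0.12725931  0.95539862 -0.3560517 ] [-0.19364568  4.73327112 12.84368029]
```

View pics/w5.png

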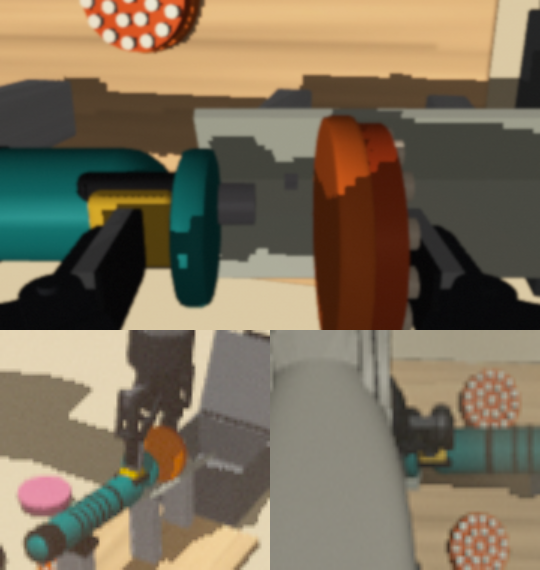

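The head has popped off, the plunger is out, and the head rests against the right finger. At about 12.8 N the button is past its spring range, so it is fully in. I'll hold still for half a second and check that nothing drifts.

```bash
cp pics/w5.png pics/a.png
python3 -m jog '[[[0,0,0,0,0,0,38],[0,0,0,0,0,0,38],[0,0,0,0,0,0,38],[0,0,0,0,0,0,38],[0,0,0,0,0,0,38],[0,0,0,0,0,0,38]]]'
python3 - <<'E'
from h import *
def c(): 
    h=cv2.cvtColor(bot.camera("wrist"),cv2.COLOR_BGR2HSV)
    q,_,s,cc=cv2.connectedComponentsWithStats(cv2.inRange(h,(3,170,40),(17,255,255))); i=1+np.argmax(s[1:,4]); return s[i],cc[i]
O,A=chute([.526,-.068],np.radians(89.1)); m=bot.camera_model("wrist")
for _ in range(3): print(c())
# expected top edge of head (z=.035) for head at x: front face edge
for x in(.028,.032,.036): print(x,proj(m,O+A@[x-.01,0,.035]),proj(m,O+A@[x+.01,0,.035]), proj(m,O+A@[x-.01,.035,0]))
E
```

```text
clock: 7.05
eef_pos: [0.527, -0.0287, 0.151]
tool_rot: [0.006, 0.994, -0.105, -0.0]
ft_force: [-4.1, 3.0, 12.0]
grip_width: 0.0728
(array([ 289,  177,   65,  161, 8797], dtype=int32), array([319.27350233, 257.42071161]))
(array([ 289,  177,   65,  161, 8797], dtype=int32), array([319.28248266, 257.43230647]))
(array([ 289,  177,   65,  161, 8798], dtype=int32), array([319.27381223, 257.41952717]))
0.028 [295.09939286 298.06997852] [352.03280723 298.35765396] [289.38516886 177.20070263]
0.032 [306.48427927 298.12750453] [363.42218533 298.41520267] [298.84294152 177.24453172]
0.036 [317.87006381 298.18503508] [374.81246208 298.47275591] [308.30133399 177.2883637 ]
```

```bash
python3 -c "
from workcell import bot
print(bot.job_done())"
```

```text
the job is handed in; nothing more can be done
None
```

I pressed the yellow button with one finger, the head popped off, and the other finger caught it on the chute. I handed the job in with the arm holding that pose, at about 7 s of the 40 s allowed; no verdict is reported.

**Button:** the push square to the slope is about 12.8 N. That is above the button's roughly 7 N spring and catch limit, so I take it as fully in, but I could not read the joint itself.

**Head:** the last wrist images put it about 28 mm down the chute, in line and at the right height. It stayed steady to within 0.02 px over three pictures, resting against the finger. I inferred that contact from the picture and from the head standing still on the slope, because the wrist force sensor cannot separate a load as small as 0.25 N.

**What disagreed:**
- **Wrist joint:** my first approach ran the last joint into its range limit at 3.14 rad. I switched to the equivalent grasp half a turn round, well above the scene.
- **Fingertips:** when partly open they stood about 6 mm behind the TCP, not 8 mm ahead as `bot.tip_extent` says.
- **Sideways force:** about 4 N remains at the button finger and is holding steady.

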